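# Make up the enlarger counterweight on its hanger

## Robot

A 6-joint arm with a two-finger parallel gripper is mounted at the origin on a cart in front of the work surface, level with it; the furniture and walls round the work are solid. World frame = base frame: x ahead of the robot, y to its left, z up, the work surface at z = 0. Lengths are in mm, angles in rad, forces in N, time in s.
With the tool pointing down it reaches from about 300 to 775 mm from the base axis. Payload 14.6 kg.
Tool frame: the origin (TCP) lies on the centre line of the jaws, within the pads' length; the fingertips stand 19 mm ahead of it and the grasp point (between the pads) is the TCP (bot.tip_reach is the distance from the TCP to the fingertips, in mm); z points along the fingers, y is the line along which they close (so a half turn about z gives the same grasp; the last joint's range is limited). The gripper opens to 85 mm and grips with 20 to 120 N. Pads are 22 mm wide; open, the fingers measure 114 mm over their backs; the gripper's body (76 mm by 85 mm) begins 54 mm behind the grasp point. The pads swing forward as they close: fully open they stand 13 mm farther back than shut.
Start: joints at [-1.225, 0.3, 1.521, -0, 1.321, -0.067], TCP at [220.639, -503.793, 213.181] pointing down, gripper open.
Joint ranges: [-3.03, 3.03], [-0.79, 2.21], [0.23, 2.52], [-1.04, 4.18], [0, 3.07], [-2.55, 2.55]. Speed limits (rad/s): [2.22, 2.22, 2.57, 3.14, 3.14, 3.14].

## Interface

Orientations are given as a unit quaternion [w, x, y, z].
In Python, from rig import bot gives the robot as it stands. Calls block until the motion is done:
- bot.move_to(position, orientation): joint-space move of the TCP to a pose.
- bot.servo_line(position, attitude=None, speed=150, until_force=None): straight line of the TCP; attitude=None keeps the orientation; speed is the mean speed in mm/s. With until_force (N) it stops when the force on the tool has changed by that much, and returns True; else False.
- bot.move_joints(angles): joint-space move.
- bot.move_gripper(opening, grip_force=None): finger opening in mm; grip_force is the grip in N (None keeps the last); returns when the fingers have stopped.
- bot.dwell(seconds).
- bot.ik(position, orientation): joint angles nearest the present ones, or None.
- bot.read_state(): the state.
- bot.read_camera(name): name is "scene" or "top"; returns a dict with "image" (384x512x3 uint8, blue, green, red), "depth" (384x512 float32, mm along the optical axis (not along the pixel's ray), 0 where there is no reading), "fovy" (degrees; the focal length in pixels is half the picture's height over the tangent of half this angle, whatever the lens; pixels are square), "cx", "cy" (the principal point, pixels), "eye" and "attitude" of the camera in the world. Camera axes: x right, y down, z forward; pixel columns grow to the right and rows downward; lengths in mm; the calibration is good to about 2 mm. A picture is of the moment at which its call begins.
A pose or a line that the arm cannot do raises bot.MotionError and nothing moves.
- bot.finish_job(): hands the job in; it is judged then, once.
The state is a dict: "clock": time; "joint_positions": joint angles; "qvel": joint speeds; "effort": joint torques, N m; "ee_pos": TCP position; "tool_rot": TCP orientation; "ft_force": force on the tool from outside, world axes, zero at the start; "moment": the same for the moment, N m; "grip_width": finger opening in mm; "grip_force": force on a finger pad.
Only numpy, scipy, OpenCV 4.12 (cv2) and the standard library are available. Lean on these libraries where they do the work, as an engineer would, in place of code of your own. Each camera call takes 0.05 s, during which the arm holds its last target. There are 200 camera calls.

## Task

Make up the enlarger's counterweight: slide the big slotted weight sideways onto the stem of the hanger in the stand, so that it lies flat on the hanger's pan with the stem at its middle, then slide the small one on over it in the same way. Leave their slots staggered, about a quarter turn or more apart (opposite is fine), so that neither can slide off, and do not disturb the other things on the bench.

Things in the scene. Friction and masses are not known exactly. Their poses are not given: they have to be found in the camera images.
- stand: Fixed loading stand: dark base 190x140x12 mm; column 20 mm thick, 312 tall, 110 behind the hanger; dark arm 26 wide from it over the hanger to 35 mm in front of the stem, underside 275 up. Hung rigidly below the arm: upright 9 mm stem (20 mm collar 268 up) with a 48 mm wide, 6 thick pan near its foot; open in front, left and right. Origin: on the bench, on the stem's axis; x to the column, z up.
- pan (a point): Centre of the pan's upper face, on the stem's axis, 55 mm above the bench; axes as the stand's.
- weight_big: Big slotted weight: plain steel disc 64 mm across, 34 mm thick, about 0.4 kg, lying flat on the bench. A straight slot 16 mm wide runs from its middle (round end, 8 mm past the centre) out through the rim, and through the full thickness. Origin: centre of its underside; x points out through the slot's mouth, z up.
- big_slot (a point): Point in the big weight's slot, 28 mm from its axis towards the mouth, at half thickness.
- weight_small: Small slotted weight: like the big one but 56 mm across and 28 mm thick, about 0.26 kg, the same 16 mm slot. Origin: centre of its underside; x points out through the slot's mouth, z up.
- small_slot (a point): Point in the small weight's slot, 28 mm from its axis towards the mouth, at half thickness.
- dropper: Bystander, leave alone: brown dropper bottle with black top, 32 mm across, 96 high. Origin: centre of its underside.
- lens_jar: Bystander, leave alone: enlarger lens in a round screw jar with black lid, 54 mm across, 42 high. Origin: centre of its underside.
- notebook: Bystander, leave alone: dark red notebook lying flat, 152x110x13 mm. Origin: centre of its underside.
- film_can: Bystander, leave alone: white film canister with grey cap, 34 mm across, 51 high. Origin: centre of its underside.
- brush: Bystander, leave alone: flat anti-static brush, 51x85 mm, 12 high. Origin: centre of its underside.
There are look-alikes about, which are no part of the job. Leave any yellow look-alike of the weight_small alone. What is shaped like the weight_big but brown is not meant.

How it is judged:
By the outcome, as a careful person would: the job done as asked, in the order asked, and still so for the second after the job is handed in, with the robot touching nothing.
It also fails if it takes over 72 s, if anything falls off the work surface, if the arm or the gripper's body presses on something with over 40 N, if the wrist force passes 120 N, or if a joint passes its speed limit or range.

## Working session

There is one attempt and no reset: what is moved stays moved. The work goes in short steps, each a Python script; the robot and the scene stay as the last script left them, time stands still between calls to the robot, and variables do not carry over. Pictures are saved under pics/ and viewed, at most 10 in all, crops included, and the job is handed in when it is done.

```bash
ls; mkdir -p pics; python3 - <<'E'
from rig import bot
import cv2,numpy as np,pickle
d={}
for n in("scene","top"):
    c=bot.read_camera(n); d[n]=c
    print(n,c["fovy"],c["cx"],c["cy"],c["eye"],c["attitude"])
    cv2.imwrite(f"pics/{n}0.png",c["image"])
pickle.dump(d,open("c0.pkl","wb"))
print(bot.read_state())
E
```

```text
pics
scene 42.43414862291035 253.07730956990977 199.4347268912884 [-118.05159271 1241.06901854 1044.97204189] [ 0.11682753 -0.21369292  0.86289175 -0.44283687]
top 44.28973764667154 260.718895016813 198.20775728128248 [ 419.96578463    4.77744866 1334.35745243] [ 0.03897167 -0.69630896  0.71551465 -0.04091241]
{'clock': 0.1, 'joint_positions': array([-1.22461591e+00,  3.00410353e-01,  1.52151093e+00, -2.15507118e-05,
        1.32070557e+00, -6.66081435e-02]), 'qvel': array([ 1.54539359e-03, -1.86187871e-03, -1.37748956e-03,  7.44300224e-05,
        2.55223429e-04, -6.35145974e-04]), 'effort': array([ 2.54141623e-04, -5.44379604e+01, -3.62372303e+01, -1.15769390e-04,
        3.02576598e-03, -4.63451988e-05]), 'ee_pos': array([ 220.55199218, -503.59472017,  212.6843254 ]), 'tool_rot': array([-5.10600730e-04,  9.78775525e-01,  2.04934633e-01, -8.23850355e-05]), 'ft_force': array([-0.18960227, -0.00540011, -0.82139463]), 'moment': array([-0.00755715,  0.03776749,  0.00990703]), 'grip_force': 0.0, 'grip_width': 85.2790465709683}
```

View pics/scene0.png

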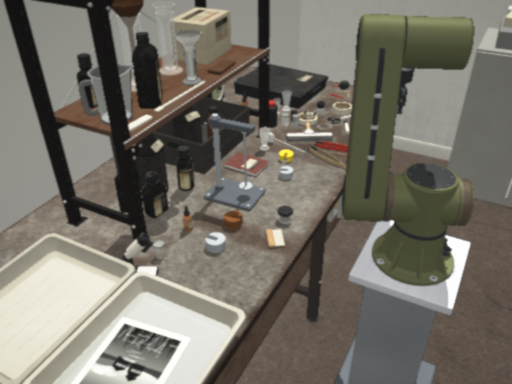

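View pics/top0.png

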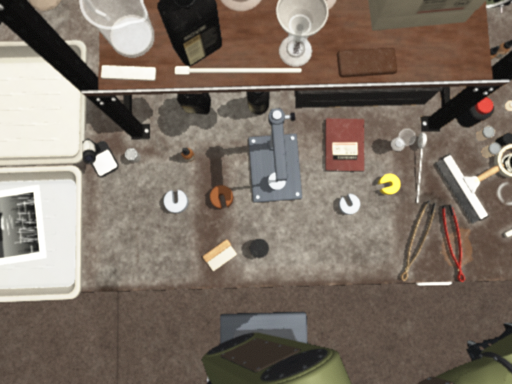

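Top view: candidates for big are steel (175,201) and brown (221,197). For small they are steel (348,204) and yellow (389,184). By the description I choose the steel ones at (175,201) and (348,204). The stand's pan is at (277,182), with the lens jar at (258,248) and the brush at (220,255). Next I check the choice in a crop and measure.

```bash
cat > h.py <<'E'
import numpy as np,cv2,pickle
from scipy.spatial.transform import Rotation as R
def rot(c): q=np.array(c["attitude"]); return R.from_quat(np.r_[q[1:],q[0]])
def f(c): return 192/np.tan(np.radians(c["fovy"]/2))
def plane(c,uv,z):
    uv=np.atleast_2d(uv).astype(float)
    d=np.c_[(uv[:,0]-c["cx"])/f(c),(uv[:,1]-c["cy"])/f(c),np.ones(len(uv))]
    d=rot(c).apply(d); e=np.array(c["eye"]); return e+d*((z-e[2])/d[:,2])[:,None]
def proj(c,P):
    p=rot(c).inv().apply(np.atleast_2d(P)-np.array(c["eye"])); return np.c_[c["cx"]+f(c)*p[:,0]/p[:,2],c["cy"]+f(c)*p[:,1]/p[:,2]]
def cloud(c):
    v,u=np.mgrid[:384,:512]; d=c["depth"].astype(float)
    p=np.stack([(u-c["cx"])/f(c)*d,(v-c["cy"])/f(c)*d,d],-1).reshape(-1,3)
    return (rot(c).apply(p)+np.array(c["eye"])).reshape(384,512,3)
E
python3 - <<'E'
from h import *
d=pickle.load(open("c0.pkl","rb"));t,s=d["top"],d["scene"]
cr=lambda c,x,y,w,h,k:cv2.resize(c["image"][y:y+h,x:x+w],None,fx=k,fy=k,interpolation=cv2.INTER_CUBIC)
a=cr(t,155,95,260,165,3);cv2.imwrite("pics/tc.png",a)
b=cr(s,170,100,140,160,5)[:, :]; b=b[:600] if 0 else cv2.resize(b,(525,600)); cv2.imwrite("pics/sc.png",b)
C=cloud(t)
for n,(u,v),z in(("big",(175,201),34),("small",(348,204),28),("brown",(221,197),34),("yel",(389,184),28),("jar",(258,248),42),("brush",(220,255),12)):
    print(n,plane(t,(u,v),z)[0].round(1),C[v,u].round(1))
# stand arm/column, z 285..330
Z=C[...,2];roi=np.zeros(Z.shape,bool);roi[100:210,240:310]=1
for lo,hi in((270,330),(8,16),(50,60)):
    p=C[roi&(Z>lo)&(Z<hi)]; print(lo,len(p),p.min(0).round(),p.max(0).round(),np.median(p,0).round(1))
    r=cv2.minAreaRect(p[:,:2].astype(np.float32));print(r)
S=cloud(s);print("scene px",proj(s,[[0,0,0]]), S[185,247])
E
```

```text
big [566.2 236.9  34. ] [570.2 243.3  -2.1]
small [ 545.4 -243.3   28. ] [ 548.4 -249.2   -3.4]
brown [573.9 109.3  34. ] [577.7 111.8   2. ]
yel [ 598.4 -360.6   28. ] [ 602.5 -368.8   -1.3]
jar [430.3  10.3  42. ] [430.3  10.3  44.9]
brush [414.1 116.7  12. ] [414.1 116.3  16.3]
270 960 [577. -81. 272.] [741. -21. 316.] [668.2 -43.  297. ]
((658.5732421875, -48.13178634643555), (59.34139633178711, 163.0323944091797), 87.60497283935547)
8 2110 [ 555. -147.    8.] [835.  31.  16.] [653.2 -27.5  11.7]
((695.4908447265625, -56.11358642578125), (176.12139892578125, 280.2431640625), 88.63850402832031)
50 197 [ 589. -143.   50.] [835.  28.  60.] [608.9 -38.   55.3]
((711.4730834960938, -64.40390014648438), (242.8360137939453, 171.06448364257812), 3.132486343383789)
scene px [[412.11356329 256.78764157]] [609.85312448 -45.26867548  55.51973951]
```

View pics/tc.png

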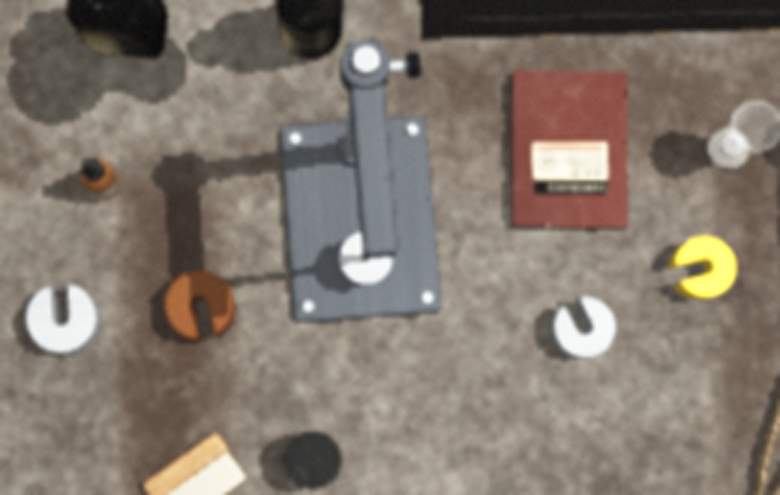

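View pics/sc.png

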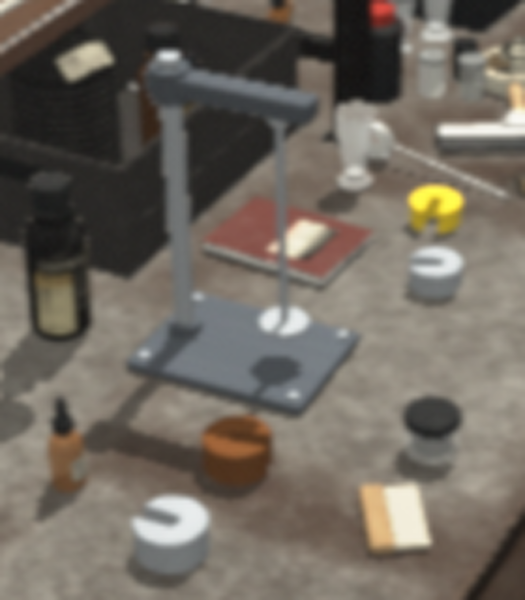

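The crops confirm the choice. The steel big weight has its slot mouth towards +x, the steel small one has its mouth up and to the left, and brown and yellow are excluded. The pan is white, partly hidden by the arm in the top view and fully visible in the scene view. Now for the precise fit.

```bash
cat >> h.py <<'E'
from scipy.optimize import least_squares
def disc(c,uv,z,r,thr=None,w=22,front=False):
    """circle of known radius r on plane z from the bright blob at uv; returns centre, slot yaw, residual"""
    u,v=map(int,uv);k=6
    im=c["image"][v-w:v+w,u-w:u+w]; g=cv2.resize(im.min(2),None,fx=k,fy=k,interpolation=cv2.INTER_CUBIC)
    if thr is None: thr,_=cv2.threshold(g,0,255,cv2.THRESH_OTSU)
    m=(g>thr).astype(np.uint8)
    n,l,st,ce=cv2.connectedComponentsWithStats(m)
    i=1+np.argmin(np.hypot(*(ce[1:]-w*k).T)+1e6*(st[1:,4]<800)); m=(l==i).astype(np.uint8)
    cn=max(cv2.findContours(m,0,cv2.CHAIN_APPROX_NONE)[0],key=cv2.contourArea)
    full=lambda p:(p+.5)/k-.5+np.array([u-w,v-w])
    P=plane(c,full(cn[:,0]),z)[:,:2]
    fit=least_squares(lambda q:np.hypot(*(P-q).T)-r,P.mean(0),loss="soft_l1",f_scale=1.)
    q=fit.x; res=np.hypot(*(P-q).T)-r
    h=np.zeros_like(m);cv2.fillPoly(h,[cv2.convexHull(cn)],1)
    yx=np.argwhere((h>0)&(m==0)); S=plane(c,full(yx[:,::-1]),z)[:,:2]-q
    S=S[np.hypot(*S.T)<r-3]; a=np.degrees(np.arctan2(*S.mean(0)[::-1])) if len(S) else None
    return q.round(1),a,np.median(abs(res)).round(2),thr,P.min(0).round(),P.max(0).round()
E
python3 - <<'E'
from h import *
d=pickle.load(open("c0.pkl","rb"));t,s=d["top"],d["scene"]
for n,c,z,r,P in(("big",t,34,32,(175,201)),("big",s,34,32,(215,240)),("small",t,28,28,(348,204)),("small",s,28,28,(286,171)),("pan",t,55,24,(277,181)),("pan",s,55,24,(246,185))):
    for th in(None,150,185): print(n,disc(c,P,z,r,th,w=14 if c is s else 20))
from rig import bot
# reach map
def q(yaw,e):
    z=np.array([np.cos(yaw)*np.cos(e),np.sin(yaw)*np.cos(e),-np.sin(e)]);y=np.array([-np.sin(yaw),np.cos(yaw),0]);
    o=[]
    for sg in(1,-1):
        Rm=np.c_[np.cross(sg*y,z),sg*y,z]; k=R.from_matrix(Rm).as_quat(); o.append(np.r_[k[3],k[:3]])
    return o
for e in(30,40,50):
  for nm,p in(("big",(566,239,24)),("small",(546,-245,22)),("stem",(608,-40,85)),("stemhi",(608,-40,150)),("pre",(500,-40,115))):
    print(e,nm,[(y,"".join("01"[bot.ik(list(p),list(k)) is not None] for k in q(np.radians(y),np.radians(e)))) for y in range(-90,91,15)])
E
```

```text
big (array([567.5, 236.4]), np.float64(3.9932896448230464), np.float64(0.58), 173.0, array([536., 204.]), array([598., 269.]))
big (array([567., 236.]), np.float64(4.362120854743617), np.float64(1.54), 150, array([535., 202.]), array([599., 269.]))
big (array([567.6, 236.5]), np.float64(3.9570745032731054), np.float64(0.81), 185, array([537., 204.]), array([597., 268.]))
big (array([568.8, 239.2]), np.float64(3.1793856990982343), np.float64(0.96), 156.0, array([537., 206.]), array([599., 272.]))
big (array([568.3, 239.3]), np.float64(2.7406370774619324), np.float64(1.41), 150, array([537., 206.]), array([600., 272.]))
big (array([569. , 238.7]), np.float64(5.751731063975397), np.float64(2.19), 185, array([539., 208.]), array([597., 270.]))
small (array([ 546.3, -248.3]), np.float64(27.357107203347795), np.float64(0.49), 181.0, array([ 518., -276.]), array([ 575., -220.]))
small (array([ 544.7, -249.1]), np.float64(26.78189164033838), np.float64(2.2), 150, array([ 514., -278.]), array([ 577., -219.]))
small (array([ 546.3, -248.3]), np.float64(27.340004897678178), np.float64(0.45), 18
[... 3052 characters left out ...]
'01'), (90, '01')]
50 small [(-90, '10'), (-75, '00'), (-60, '00'), (-45, '00'), (-30, '11'), (-15, '01'), (0, '01'), (15, '01'), (30, '01'), (45, '01'), (60, '11'), (75, '11'), (90, '11')]
50 stem [(-90, '10'), (-75, '10'), (-60, '10'), (-45, '10'), (-30, '10'), (-15, '11'), (0, '11'), (15, '01'), (30, '01'), (45, '01'), (60, '01'), (75, '01'), (90, '11')]
50 stemhi [(-90, '10'), (-75, '10'), (-60, '10'), (-45, '10'), (-30, '10'), (-15, '11'), (0, '11'), (15, '01'), (30, '01'), (45, '01'), (60, '01'), (75, '01'), (90, '01')]
50 pre [(-90, '10'), (-75, '10'), (-60, '10'), (-45, '10'), (-30, '10'), (-15, '11'), (0, '11'), (15, '01'), (30, '01'), (45, '01'), (60, '01'), (75, '01'), (90, '11')]
```

```bash
cat >> h.py <<'E'
E_=np.radians(40)
def axis(yaw,e=E_): a=np.radians(yaw);return np.array([np.cos(a)*np.cos(e),np.sin(a)*np.cos(e),-np.sin(e)])
def att(yaw):
    a=np.radians(yaw);z=axis(yaw);y=np.array([np.sin(a),-np.cos(a),0])
    k=R.from_matrix(np.c_[np.cross(y,z),y,z]).as_quat();return [float(v) for v in np.r_[k[3],k[:3]]]
def dirv(a): a=np.radians(a);return np.array([np.cos(a),np.sin(a),0])
def L(p): return [float(v) for v in p]
def st(bot,m=""):
    s=bot.read_state();print(m,"t",round(s["clock"],2),"p",s["ee_pos"].round(1),"F",s["ft_force"].round(1),"w",round(float(s["grip_width"]),1),"g",round(float(s["grip_force"]),1),"j",s["joint_positions"].round(2))
STEM=np.array([613,-44.5,0]);BIG=np.array([568,237.5,25]);SMALL=np.array([546.5,-247.7,24])
E
python3 - <<'E'
from h import *
from rig import bot
for n,p,y in [("bpre",BIG-90*axis(15),15),("b",BIG,15),("blift",BIG+[0,0,105],15),("bret",[490,215,130],15),("pre",STEM-110*dirv(-11)+[0,0,130],0),("pre2",STEM-110*dirv(-11)+[0,0,84],0),("in",STEM+[0,0,84],0),
 ("spre",SMALL-90*axis(15),15),("s",SMALL,15),("sl",SMALL+[0,0,110],15),("spre",STEM-110*dirv(87.5)+[0,0,118],75),("sin",STEM+[0,0,118],75),("sout",STEM+[0,0,118]-100*axis(75),75)]:
    q=bot.ik(L(p),att(y)); print(n,None if q is None else np.round(q,2))
E
```

```text
bpre [ 0.39  0.26  2.23  3.59  0.24 -1.92]
b [ 0.37  0.51  2.06  3.43  0.31 -1.77]
blift None
bret [ 0.4   0.11  2.24  4.06  0.13 -2.4 ]
pre [-0.2   0.04  2.32  2.06  0.17 -0.62]
pre2 [-0.2   0.17  2.34  2.56  0.28 -1.14]
in [-0.2   0.36  2.07  2.35  0.21 -0.91]
spre [-0.92  0.39  2.03  1.28  0.83 -0.6 ]
s [-0.78  0.57  1.94  1.46  0.73 -0.7 ]
sl [-0.78  0.34  1.92  1.21  0.79 -0.35]
spre [-0.62  0.73  1.34  0.8   1.5  -0.6 ]
sin [-0.46  0.64  1.5   0.88  1.35 -0.56]
sout [-0.58  0.58  1.42  0.81  1.52 -0.53]
```

```bash
python3 - <<'E'
from h import *
from rig import bot
for n,p,y in [("bpre",BIG-90*axis(45),45),("b",BIG,45),("blift",BIG+[0,0,80],45),("bret",[490,190,115],45),
 ("pre",STEM-110*dirv(-6)+[0,0,110],35),("pre2",STEM-110*dirv(-6)+[0,0,84],35),("in",STEM+[0,0,84],35),("out",STEM+[0,0,80]-100*axis(35),35),
 ("spre",SMALL-90*axis(20),20),("s",SMALL,20),("sl",SMALL+[0,0,110],20),("spre",STEM-110*dirv(92)+[0,0,118],85),("sin",STEM+[0,0,118],85),("sout",STEM+[0,0,118]-100*axis(85),85)]:
    q=bot.ik(L(p),att(y)); print(n,None if q is None else np.round(q,2))
E
```

```text
bpre [ 0.03  0.31  2.15  1.62  0.56 -0.61]
b [ 0.14  0.53  2.01  1.87  0.51 -0.79]
blift [ 0.14  0.35  2.    1.52  0.48 -0.4 ]
bret [ 0.03  0.17  2.22  1.51  0.55 -0.47]
pre [-0.51  0.22  2.17  1.3   0.8  -0.55]
pre2 [-0.51  0.29  2.18  1.37  0.78 -0.65]
in [-0.42  0.46  1.9   1.32  0.75 -0.48]
out [-0.57  0.27  1.99  1.16  0.89 -0.4 ]
spre [-0.94  0.42  1.97  1.21  0.91 -0.6 ]
s [-0.8   0.59  1.9   1.37  0.79 -0.68]
sl [-0.8   0.37  1.88  1.16  0.87 -0.37]
spre [-0.59  0.81  1.2   0.74  1.63 -0.65]
sin [-0.45  0.7   1.39  0.8   1.49 -0.62]
sout [-0.55  0.68  1.26  0.76  1.66 -0.58]
```

```bash
python3 - <<'E'
from h import *
from rig import bot
print([bot.ik(L(p),att(y)) is not None for p,y in[([400,-150,230],35),([450,150,160],45)]])
bot.move_to([400,-150,230],att(35)); bot.move_to([450,150,160],att(45)); st(bot,"wp")
bot.move_gripper(85,60)
bot.move_to(L(BIG-90*axis(45)),att(45)); st(bot,"pre")
print(bot.servo_line(L(BIG),att(45),speed=80,until_force=12)); st(bot,"at")
c=bot.read_camera("scene");cv2.imwrite("pics/s1.png",cv2.resize(c["image"][130:290,130:330],None,fx=3,fy=3,interpolation=cv2.INTER_CUBIC))
E
```

```text
[True, True]
wp t 2.67 p [450.5 149.3 160.3] F [-0.6 -0.1  1.3] w 85.4 g 0.0 j [-0.1  -0.03  2.29  1.27  0.67 -0.28]
pre t 3.42 p [518.8 188.6  82.7] F [-0.8 -0.2 -0.2] w 85.2 g 0.0 j [ 0.03  0.31  2.15  1.62  0.56 -0.61]
False
at t 4.7 p [568.  237.3  25.3] F [ 0.2  0.5 -0.2] w 85.1 g 0.0 j [ 0.14  0.53  2.01  1.87  0.51 -0.79]
```

View pics/s1.png

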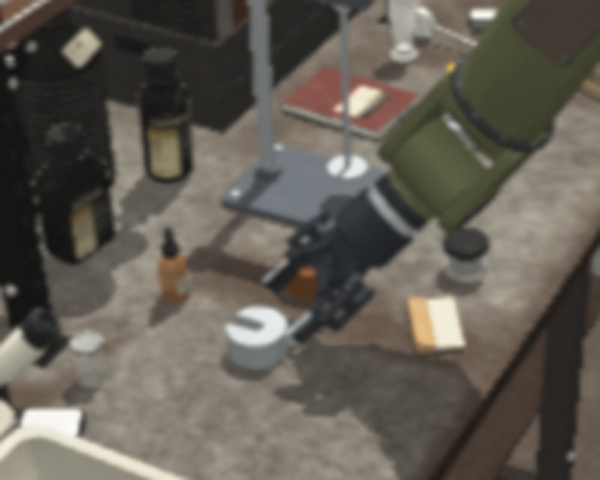

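The gripper straddles the big weight, which is at crop (258,325), with the tips a little short because the open pads sit back. I advance 4 mm along the tool and close.

```bash
python3 - <<'E'
from h import *
from rig import bot
s=bot.read_state();print(bot.tip_reach)
G=BIG+4*axis(45)
bot.servo_line(L(G),att(45),speed=40)
bot.move_gripper(55,60); bot.dwell(.2); st(bot,"grip")
bot.servo_line(L(G+[0,0,90]),att(45),speed=100); st(bot,"lift")
P=STEM-115*dirv(-6)+[0,0,115]
bot.servo_line([480,190,115],att(45),speed=150)
bot.move_to(L(P),att(35)); bot.dwell(.2); st(bot,"pre")
t,c=bot.read_camera("top"),bot.read_camera("scene")
pickle.dump({"top":t,"scene":c},open("c1.pkl","wb"))
k=3
a=t["image"][140:260,220:340];b=c["image"][110:230,200:320]
cv2.imwrite("pics/p1.png",cv2.resize(np.hstack([a,b]),None,fx=k,fy=k,interpolation=cv2.INTER_CUBIC))
E
```

```text
19.0
grip t 5.61 p [570.3 239.6  22.5] F [ 0.6 -1.7  0.5] w 54.8 g 1.1 j [ 0.14  0.54  2.    1.87  0.5  -0.79]
lift t 6.66 p [569.9 239.7 111.9] F [-0.5  0.5 -0.2] w 55.0 g 0.0 j [ 0.14  0.34  1.99  1.48  0.48 -0.35]
pre t 8.57 p [498.7 -31.3 115. ] F [-0.2  0.1 -0.6] w 55.0 g 0.0 j [-0.52  0.2   2.18  1.28  0.81 -0.53]
```

View pics/p1.png

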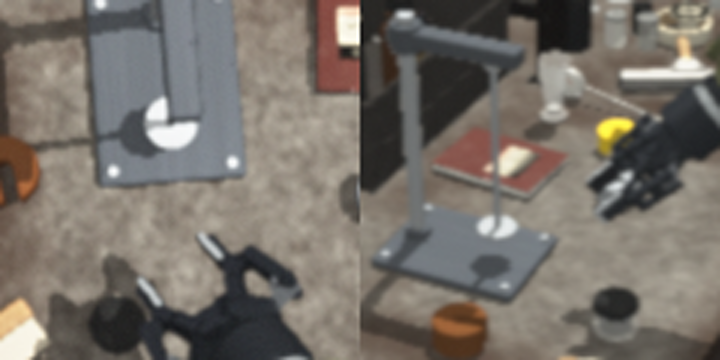

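The crops show an empty gripper, with tips at top pixels (287,219) and (267,234). The pads closed behind the weight's widest line and slipped. I measure the actual tips and relocate the weight.

```bash
python3 - <<'E'
from h import *
d=pickle.load(open("c1.pkl","rb"));t,s=d["top"],d["scene"]
for z in(105,112,120):
    for p in((286.5,218.5),(267,234)):
        v=plane(t,p,z)[0]-[498.7,-31.3,115]; a=axis(35);h=dirv(35);l=dirv(125);print(z,"fwd",(v@h).round(1),"lat",(v@l).round(1),"along",(v@a).round(1))
C=cloud(t);
for v,u in((220,286),(222,287),(234,268)):print(C[v,u].round(0))
print(disc(t,(175,198),34,32),disc(t,(175,198),34,32,185)); print(disc(s,(213,239),34,32,w=14),disc(s,(213,239),34,32,170,w=14))
w=t["image"][170:240,150:220];cv2.imwrite("pics/b1.png",cv2.resize(np.hstack([w,s["image"][200:270,180:250]]),None,fx=5,fy=5,interpolation=cv2.INTER_CUBIC))
E
```

```text
105 fwd -15.5 lat -31.9 along -5.4
105 fwd -17.5 lat 33.0 along -7.0
112 fwd -15.6 lat -31.3 along -10.0
112 fwd -17.7 lat 33.3 along -11.6
120 fwd -15.8 lat -30.6 along -15.3
120 fwd -17.8 lat 33.6 along -16.9
[498. -63. 144.]
[493. -66. 136.]
[464. -16. 145.]
(array([567.5, 236.4]), np.float64(4.086330538039388), np.float64(0.58), 172.0, array([536., 204.]), array([598., 269.])) (array([567.6, 236.5]), np.float64(3.846965528882387), np.float64(0.83), 185, array([537., 205.]), array([597., 268.]))
(array([568.9, 239.2]), np.float64(2.9508793141255585), np.float64(0.91), 157.0, array([537., 206.]), array([599., 272.])) (array([569.3, 239.1]), np.float64(3.7194873333197047), np.float64(0.93), 170, array([538., 207.]), array([599., 271.]))
```

View pics/b1.png

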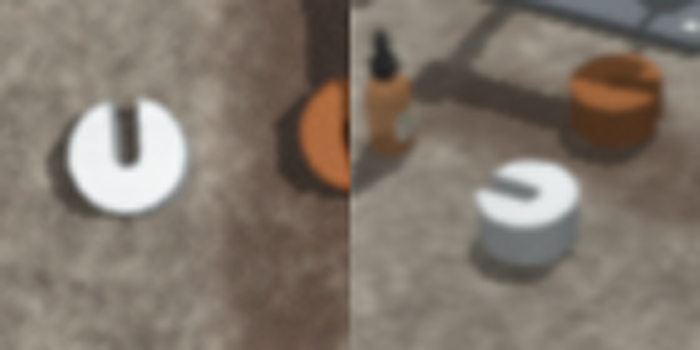

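The weight is unmoved, so the fingers never reached it. I triangulate the tips and check the attitude to see why.

```bash
python3 - <<'E'
from h import *
from rig import bot
d=pickle.load(open("c1.pkl","rb"));t,s=d["top"],d["scene"]
x=bot.read_state();print(x["tool_rot"],att(35))
Rm=R.from_quat(np.r_[x["tool_rot"][1:],x["tool_rot"][0]])
def ray(c,p): a=plane(c,p,0)[0];e=np.array(c["eye"]);v=a-e;return e,v/np.linalg.norm(v)
for pt,ps in(((286.5,218.5),(276.7,172.3)),((267,234),(280,180.7))):
    e1,v1=ray(t,pt);e2,v2=ray(s,ps)
    k=np.linalg.lstsq(np.c_[v1,-v2],e2-e1,rcond=None)[0];A,B=e1+k[0]*v1,e2+k[1]*v2
    print((A+B)/2,np.linalg.norm(A-B),"tool frame",Rm.inv().apply((A+B)/2-x["ee_pos"]).round(1))
print(proj(t,[x["ee_pos"]]),proj(s,[x["ee_pos"]]))
print("tip expected",proj(t,[x["ee_pos"]+Rm.apply([0,28,10])]),proj(s,[x["ee_pos"]+Rm.apply([0,28,10])]))
E
```

```text
[-0.12736592  0.86414902  0.27315513  0.40300208] [-0.12708376228184318, 0.8643610990919671, 0.2725320076978043, 0.40305819991785596]
[502.42737281 -65.02646283 129.31937176] 0.557741937986696 tool frame [  0.6  29.5 -21.5]
[464.57520242 -13.65459142 136.00954124] 0.7283525034622177 tool frame [  4.8 -34.3 -26.9]
[[273.39961719 220.77915386]] [[273.26255613 180.7574966 ]]
tip expected [[280.16976137 212.17838522]] [[269.82156677 178.079409  ]]
```

```bash
python3 - <<'E'
from h import *
from rig import bot
d=pickle.load(open("c1.pkl","rb"))
x=bot.read_state();Rm=R.from_quat(np.r_[x["tool_rot"][1:],x["tool_rot"][0]])
for n in d:
    C=cloud(d[n]).reshape(-1,3); T=Rm.inv().apply(C-x["ee_pos"]); m=(C[:,2]>70)&(abs(T[:,0])<45)&(abs(T[:,1])<60)&(T[:,2]>-140)&(T[:,2]<60)
    T=T[m]; print(n,m.sum())
    for lo in range(-140,60,10):
        q=T[(T[:,2]>=lo)&(T[:,2]<lo+10)]
        if len(q):print(lo,len(q),q.min(0).round(),q.max(0).round())
E
```

```text
top 989
-140 63 [  -8.  -54. -139.] [  18.   43. -130.]
-130 221 [ -10.  -60. -130.] [  23.   60. -120.]
-120 139 [  -0.  -60. -120.] [  22.   59. -110.]
-110 94 [   4.  -60. -110.] [  20.   60. -100.]
-100 121 [ -16.  -59. -100.] [ 20.  59. -90.]
-90 66 [-14. -60. -90.] [ 19.  58. -80.]
-80 131 [-11. -59. -80.] [ 15.  58. -70.]
-70 41 [  1. -56. -70.] [ 15.  54. -60.]
-60 33 [ -4. -44. -60.] [ 13.  38. -50.]
-50 37 [ -4. -44. -50.] [ 13.  37. -40.]
-40 32 [ -8. -44. -40.] [ 12.  36. -31.]
-30 11 [-11. -39. -30.] [ 11.  35. -26.]
scene 561
-140 44 [  -6.  -46. -140.] [  16.   30. -130.]
-130 65 [  -7.  -60. -130.] [  22.   58. -120.]
-120 57 [  -1.  -58. -120.] [  23.   59. -110.]
-110 51 [  -1.  -60. -109.] [  21.   57. -100.]
-100 57 [  -8.  -59. -100.] [ 19.  57. -90.]
-90 49 [-13. -60. -90.] [ 20.  59. -80.]
-80 52 [-13. -60. -80.] [ 15.  57. -70.]
-70 42 [-13. -58. -70.] [ 14.  53. -60.]
-60 38 [-12. -47. -60.] [ 14.  32. -50.]
-50 41 [-11. -47. -50.] [ 14.  35. -40.]
-40 36 [-11. -46. -40.] [ 13.  32. -30.]
-30 29 [-14. -42. -30.] [ 12.  34. -20.]
```

Both depth views agree: at this opening the fingertips lie about 24 mm behind the reported TCP, so the true grasp point is about 36–40 mm behind it. I account for that offset, regrasp with a force check, and measure the held weight.

```bash
cat >> h.py <<'E'
OFF=39.
def cmd(p,yaw): return L(np.array(p,float)+OFF*axis(yaw))   # p = true grasp point
E
python3 - <<'E'
from h import *
from rig import bot
pts=[([450,150,130],45),(BIG-90*axis(45),45),(BIG,45),(BIG+[0,0,85],45),([480,190,110],45),(STEM-110*dirv(-6)+[0,0,110],35),(STEM+[0,0,84],35),(STEM+[0,0,80]-100*axis(35),35),
(SMALL-90*axis(20),20),(SMALL,20),(SMALL+[0,0,110],20),(STEM-110*dirv(92)+[0,0,118],85),(STEM+[0,0,118],85),(STEM+[0,0,118]-100*axis(85),85)]
ok=[bot.ik(cmd(p,y),att(y)) is not None for p,y in pts];print(ok)
if not all(ok): raise SystemExit
bot.move_to(cmd([450,150,130],45),att(45)); bot.move_gripper(85,60)
bot.move_to(cmd(BIG-90*axis(45),45),att(45))
print(bot.servo_line(cmd(BIG,45),att(45),speed=80,until_force=12)); st(bot,"at")
bot.move_gripper(55,60); bot.dwell(.2); st(bot,"grip")
if bot.read_state()["grip_width"]<58: raise SystemExit
bot.servo_line(cmd(BIG+[0,0,85],45),att(45),speed=100); st(bot,"lift")
bot.servo_line(cmd([480,190,110],45),att(45),speed=150)
bot.move_to(cmd(STEM-110*dirv(-6)+[0,0,110],35),att(35)); bot.dwell(.2); st(bot,"pre")
t,c=bot.read_camera("top"),bot.read_camera("scene")
pickle.dump({"top":t,"scene":c},open("c2.pkl","wb"))
a=t["image"][140:260,220:340];b=c["image"][110:230,200:320]
cv2.imwrite("pics/p2.png",cv2.resize(np.hstack([a,b]),None,fx=3,fy=3,interpolation=cv2.INTER_CUBIC))
E
```

```text
[True, True, True, True, True, True, True, True, True, True, True, True, True, True]
False
at t 11.64 p [5.891e+02 2.584e+02 3.000e-01] F [-0.4  0.2  0.3] w 85.1 g 0.0 j [ 0.17  0.62  1.93  1.94  0.49 -0.84]
grip t 12.18 p [589.6 258.4   0.8] F [-2.4 -3.4  5.5] w 62.9 g 64.6 j [ 0.17  0.62  1.93  1.94  0.49 -0.84]
lift t 13.18 p [588.7 258.5  84.2] F [-0.   0.1 -4.7] w 62.3 g 65.8 j [ 0.18  0.44  1.94  1.59  0.45 -0.44]
pre t 15.09 p [528.1 -14.7  84.9] F [-0.5  0.2 -5.8] w 62.7 g 66.1 j [-0.44  0.31  2.14  1.4   0.74 -0.61]
```

View pics/p2.png

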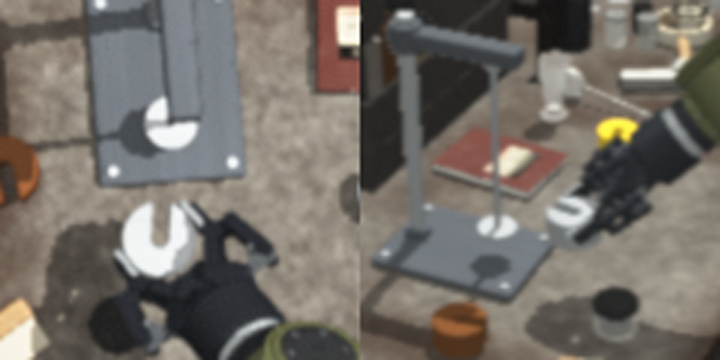

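The big weight is held flat, at crop (158,240), with its slot mouth towards the stem. I measure its pose in both views.

```bash
python3 - <<'E'
from h import *
d=pickle.load(open("c2.pkl","rb"));t,s=d["top"],d["scene"]
for zt in (119,):
  for th in(150,175,195,210): print(zt,disc(t,(272,220),zt,32,th,w=18))
  for th in(140,160,180): print("s",disc(s,(272,180),zt,32,th,w=16))
C=cloud(t)[214:228,262:282];print(np.median(C[...,2][C[...,2]>90]))
# stem ray from scene at several heights : columns of the stem pixels
g=s["image"][135:175,238:256].min(2);print(g[::6])
for th in(130,145,155):print("pan",disc(t,(277,181),55,24,th,w=14),disc(s,(246,185),55,24,th,w=14)[0])
E
```

```text
119 (array([502.4, -28.7]), np.float64(-13.664996555881459), np.float64(2.14), 150, array([470., -67.]), array([537.,   8.]))
119 (array([502.8, -27.9]), np.float64(-29.09488072455436), np.float64(3.57), 175, array([471., -66.]), array([535.,   7.]))
119 (array([503.3, -23.1]), np.float64(-46.113215795765825), np.float64(5.95), 195, array([472., -55.]), array([533.,   1.]))
119 (array([504. , -21.8]), np.float64(-51.765723927261575), np.float64(6.81), 210, array([472., -54.]), array([532.,   0.]))
s (array([509.2, -24. ]), np.float64(-26.389789082141334), np.float64(5.51), 140, array([483., -82.]), array([542.,  17.]))
s (array([513.6, -21.2]), np.float64(-51.80379730118725), np.float64(4.63), 160, array([485., -53.]), array([537.,   7.]))
s (array([517.8, -20.2]), np.float64(-97.37400336635116), np.float64(7.85), 180, array([486., -52.]), array([534.,   4.]))
118.43595830940876
[[ 36  36  35  35  49  81 100  88  60  60  79  95 102 103 103 105 107 104]
 [ 35  41  55  75  94 107 112 112 111 113 112 110 105 101  98  97  97  99]
 [113 111 109 110 111 111 112 108 101  96  93  92  92  94  95  97  98  98]
 [ 77  78  79  81  86  96 108 107 100  94  95  97  99 101  99  95  86  73]
 [ 77  76  75  75  79  90 103 107  97  92 117 154 182 185 168 148 137 122]
 [ 74  76  83 110 147 160 142 133 169 204 216 216 206 183 153 126 104  87]
 [ 80  89 101 111 120 122 116 114 114 110 101  91  81  77  77  77  78  81]]
pan (array([609.4, -46. ]), np.float64(-29.312574802191026), np.float64(2.31), 130, array([585., -74.]), array([639., -22.])) [604.4 -56.2]
pan (array([611. , -45.9]), np.float64(-30.224089742780055), np.float64(1.37), 145, array([587., -71.]), array([638., -22.])) [613.9 -42.4]
pan (array([611.7, -45.9]), np.float64(-29.673435182310786), np.float64(1.36), 155, array([588., -71.]), array([638., -22.])) [614.6 -43.1]
```

```bash
cat >> h.py <<'E'
def held(c,q0,z,r,slot,fing,it=4,verbose=True):
    """sample brightness along world rays on plane z: rim by steepest fall; slot by dark-run midpoints. fing=finger line dir (deg)"""
    g=cv2.cvtColor(c["image"],cv2.COLOR_BGR2GRAY).astype(np.float32)
    def samp(P): uv=proj(c,P).astype(np.float32);return cv2.remap(g,uv[:,:1],uv[:,1:],cv2.INTER_CUBIC)[:,0]
    q=np.array([*q0[:2],z],float)
    for _ in range(it):
        rr=np.arange(r-10,r+10,.5);pts=[]
        for a in range(-180,180,4):
            df=abs((a-fing+90)%180-90); ds=abs((a-slot+180)%360-180)
            if df<32 or ds<24: continue
            v=samp(q+rr[:,None]*dirv(a)); k=np.argmin(np.gradient(v))
            if np.gradient(v)[k]<-4 and v[:k+1].max()>150: pts.append((q+rr[k]*dirv(a))[:2])
        pts=np.array(pts)
        q[:2]=least_squares(lambda x:np.hypot(*(pts-x).T)-r,q[:2],loss="soft_l1",f_scale=1.).x
        res=np.hypot(*(pts-q[:2]).T)-r
    m=[];n=np.array([-dirv(slot)[1],dirv(slot)[0],0])
    for d in np.arange(4,28,2.):
        w=np.arange(-16,16.1,.5);v=samp(q+d*dirv(slot)+w[:,None]*n);gr=np.gradient(v)
        i=np.argmin(gr[:32]);j=32+np.argmax(gr[32:]);m.append((d,(w[i]+w[j])/2,w[j]-w[i]))
    m=np.array(m);k=(m[:,2]>10)&(m[:,2]<21);p=np.polyfit(m[k,0],m[k,1],1) if k.sum()>3 else [np.nan]*2
    if verbose: print("c",q.round(1),"n",len(pts),"mad",np.median(abs(res)).round(2),"slot yaw",round(slot+np.degrees(np.arctan(p[0])),1),"lat@centre",round(p[1],1),"w",np.median(m[:,2]))
    return q
E
python3 - <<'E'
from h import *
d=pickle.load(open("c2.pkl","rb"))
for n in("top","scene"):
    for q0 in((503,-32),(507,-30)): print(n,end=" ");held(d[n],q0,119,32,-6,125)
    print(n,proj(d[n],[503.6,-33,119]))
d=pickle.load(open("c0.pkl","rb"))
for n in("top","scene"): print("ref big",end=" ");held(d[n],(568,237.5),34,32,4,999);
E
```

```text
top c [502.2 -31.5 119. ] n 48 mad 2.14 slot yaw -5.5 lat@centre 1.3 w 15.5
top c [502.2 -30.9 119. ] n 48 mad 1.67 slot yaw -6.4 lat@centre 0.9 w 15.5
top [[273.90388628 218.76121927]]
scene c [516.7 -27.1 119. ] n 24 mad 3.14 slot yaw -22.9 lat@centre 1.9 w 14.0
scene c [514.6 -24.9 119. ] n 45 mad 3.6 slot yaw -12.8 lat@centre -2.4 w 15.0
scene [[272.15837943 179.23686382]]
ref big c [567.7 237.2  34. ] n 47 mad 0.43 slot yaw 2.6 lat@centre -0.0 w 14.0
ref big c [570.2 239.1  34. ] n 47 mad 0.5 slot yaw 4.4 lat@centre -0.3 w 16.0
```

```bash
python3 - <<'E'
from h import *
from rig import bot
T=np.array([612.8,-48.5,0]); P=T-55*dirv(-6)+[0,0,84]
bot.servo_line(cmd(P+[0,0,26],35),att(35),speed=100)
print(bot.servo_line(cmd(P,35),att(35),speed=80)); bot.dwell(.2); st(bot)
t,c=bot.read_camera("top"),bot.read_camera("scene")
pickle.dump({"top":t,"scene":c},open("c3.pkl","wb"))
print(P); held(t,P-[1.4,-2.5,0],93,32,-6,125); held(c,P,93,32,-6,125)
a=t["image"][150:230,240:320];b=c["image"][130:210,220:300]
cv2.imwrite("pics/p3.png",cv2.resize(np.hstack([a,b]),None,fx=5,fy=5,interpolation=cv2.INTER_CUBIC))
E
```

```text
False
 t 16.57 p [582.8 -25.7  59.5] F [-0.5 -0.2 -4.8] w 62.2 g 66.1 j [-0.41  0.46  2.    1.43  0.72 -0.62]
[558.10129575 -42.75093452  84.        ]
c [557.3 -41.9  93. ] n 48 mad 1.11 slot yaw -8.2 lat@centre 1.4 w 16.0
c [551.8 -34.6  93. ] n 19 mad 2.8 slot yaw -5.7 lat@centre -2.4 w 15.75
```

View pics/p3.png

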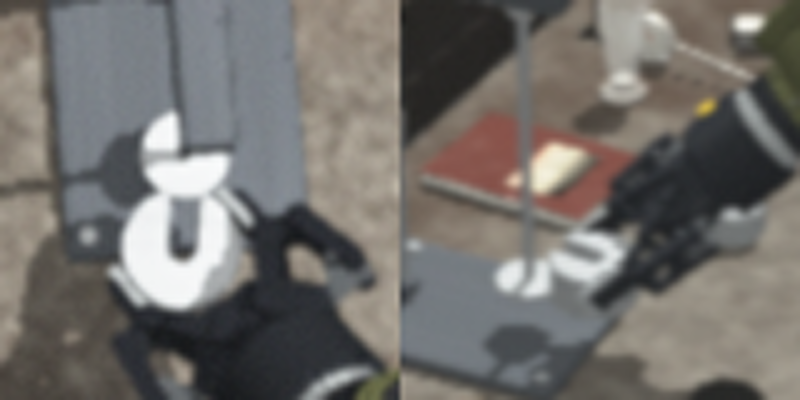

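Top crop: the slot midline runs (181,250) to (184,205), which extrapolates to the pan centre at (187,152), so it is aligned. I insert, lower and release.

```bash
python3 - <<'E'
from h import *
from rig import bot
T=np.array([612.8,-48.5,0]); P=T-55*dirv(-6)+[0,0,84]
Q=P+54*dirv(-6)
print("hit",bot.servo_line(cmd(Q,35),att(35),speed=40,until_force=10)); st(bot,"in")
if np.linalg.norm(bot.read_state()["ee_pos"]-cmd(Q,35))>6: raise SystemExit
print("down",bot.servo_line(cmd(Q-[0,0,6],35),att(35),speed=15,until_force=4)); st(bot,"down")
t,c=bot.read_camera("top"),bot.read_camera("scene")
pickle.dump({"top":t,"scene":c},open("c4.pkl","wb"))
held(t,Q-[1,-1,0],89,32,-6,125)
a=t["image"][140:220,240:320];b=c["image"][130:210,210:290]
cv2.imwrite("pics/p4.png",cv2.resize(np.hstack([a,b]),None,fx=5,fy=5,interpolation=cv2.INTER_CUBIC))
E
```

```text
hit False
in t 18.17 p [636.1 -31.2  58.9] F [ 0.  -0.3 -5.4] w 62.4 g 66.1 j [-0.38  0.54  1.85  1.38  0.71 -0.52]
down True
down t 18.48 p [636.4 -31.3  55.8] F [-1.2 -0.2  4.4] w 62.4 g 66.8 j [-0.38  0.55  1.85  1.39  0.71 -0.53]
c [611.2 -48.3  89. ] n 48 mad 1.08 slot yaw -12.9 lat@centre 2.8 w 18.5
```

View pics/p4.png

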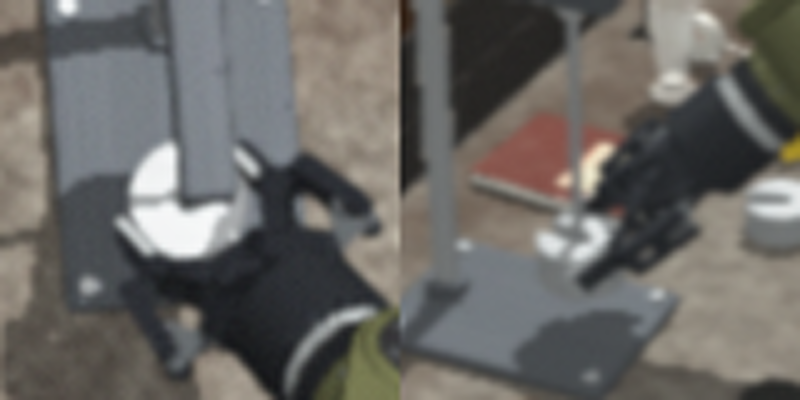

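The big weight is on the pan around the stem, with contact at the expected height. I release, retreat, and fetch the small one.

```bash
python3 - <<'E'
from h import *
from rig import bot
T=np.array([612.8,-48.5,0]); Q=T-1*dirv(-6)+[0,0,81]
bot.move_gripper(85,60); bot.dwell(.2); st(bot,"open")
bot.servo_line(cmd(Q-110*axis(35),35),att(35),speed=80); st(bot,"back")
bot.move_to(cmd(SMALL-90*axis(20)+[0,0,30],20),att(20)); bot.dwell(.1)
t,c=bot.read_camera("top"),bot.read_camera("scene")
pickle.dump({"top":t,"scene":c},open("c5.pkl","wb"))
print("big",disc(t,(276,180),89,32,150,w=18),disc(s:=c,(246,180),89,32,150,w=16))
bot.servo_line(cmd(SMALL-90*axis(20),20),att(20),speed=100)
print(bot.servo_line(cmd(SMALL,20),att(20),speed=80,until_force=12)); st(bot,"at")
bot.move_gripper(47,60); bot.dwell(.2); st(bot,"grip")
if bot.read_state()["grip_width"]<51: raise SystemExit
bot.servo_line(cmd(SMALL+[0,0,115],20),att(20),speed=100); st(bot,"lift")
P=np.array([611.8,-48.4,118])-110*dirv(92.5)
bot.move_to(cmd(P+[0,0,20],85),att(85)); bot.dwell(.1)
bot.servo_line(cmd(P,85),att(85),speed=60); bot.dwell(.2); st(bot,"pre")
t,c=bot.read_camera("top"),bot.read_camera("scene")
pickle.dump({"top":t,"scene":c},open("c6.pkl","wb"))
print(P);held(t,P-[1,-2,0],122,28,92.5,175);held(c,P,122,28,92.5,175)
a=t["image"][120:220,240:360];b=c["image"][120:220,200:320]
cv2.imwrite("pics/p6.png",cv2.resize(np.vstack([np.hstack([a,b])]),None,fx=3.33,fy=3.33,interpolation=cv2.INTER_CUBIC))
E
```

```text
open t 19.14 p [635.6 -31.1  54.5] F [-0.3 -0.2  0.2] w 85.0 g 0.0 j [-0.38  0.55  1.86  1.38  0.71 -0.53]
back t 20.68 p [567.3 -79.4 126.3] F [ 0.6  0.2 -0.7] w 84.8 g 0.0 j [-0.53  0.33  1.96  1.2   0.85 -0.42]
big (array([609.4, -47.3]), np.float64(-29.611727155913595), np.float64(1.39), 150, array([577., -81.]), array([642., -15.])) (array([610.3, -45.3]), np.float64(-12.382291943543123), np.float64(2.17), 150, array([579., -79.]), array([645., -12.]))
False
at t 23.38 p [ 574.5 -237.7   -0.8] F [-0.4  0.4  0.3] w 84.8 g 0.0 j [-0.75  0.67  1.85  1.44  0.76 -0.71]
grip t 23.98 p [ 5.747e+02 -2.379e+02 -5.000e-01] F [-2.6 -0.8  4.4] w 54.1 g 63.1 j [-0.75  0.67  1.85  1.44  0.76 -0.71]
lift t 25.27 p [ 574.4 -237.3  113.2] F [-0.   0.8 -1.7] w 53.9 g 63.2 j [-0.75  0.44  1.85  1.21  0.82 -0.39]
pre t 26.82 p [ 619.3 -128.6   93.2] F [ 0.5  0.7 -1.7] w 54.3 g 63.5 j [-0.55  0.82  1.24  0.75  1.57 -0.67]
[ 616.59813261 -158.29530437  118.        ]
c [ 614.3 -154.8  122. ] n 37 mad 0.6 slot yaw 89.3 lat@centre -0.0 w 15.75
c [ 615.2 -151.5  122. ] n 14 mad 0.73 slot yaw 96.9 lat@centre -3.4 w 14.5
```

View pics/p6.png

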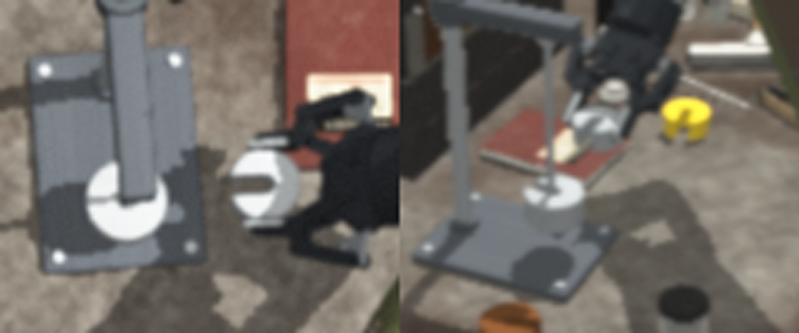

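The small weight is held with its slot towards the stem, and the big one sits on the pan around the stem. That used up the picture allowance (in fact one over, since I miscounted), so I continue on numbers only. I insert with a force guard.

```bash
python3 - <<'E'
from h import *
from rig import bot
P=np.array([611.8,-48.4,118])-110*dirv(92.5); V=np.array([-3.2,108.4,0])
M=P+.5*V
bot.servo_line(cmd(M,85),att(85),speed=80); bot.dwell(.2)
t=bot.read_camera("top"); q=held(t,M-[2,-3,0],122,28,91.5,175); print("to stem (top frame)",np.array([611.4,-45.9])-q[:2])
print("hit",bot.servo_line(cmd(P+V,85),att(85),speed=40,until_force=8)); st(bot,"in")
print(np.array(cmd(P+V,85)).round(1))
E
```

```text
c [ 615.9 -107.6  122. ] n 40 mad 4.63 slot yaw 89.8 lat@centre 2.7 w 15.5
to stem (top frame) [-4.45318992 61.71269087]
hit False
in t 29.51 p [616.  -20.3  92.9] F [ 0.4  0.6 -2.4] w 54.5 g 63.5 j [-0.41  0.73  1.41  0.82  1.43 -0.63]
[616.  -20.1  92.9]
```

```bash
python3 - <<'E'
from h import *
from rig import bot
P=np.array([611.8,-48.4,118])-110*dirv(92.5)+[-3.2,108.4,0]
print("down",bot.servo_line(cmd(P-[0,0,9],85),att(85),speed=15,until_force=3)); st(bot,"down")
bot.move_gripper(85,60); bot.dwell(.2); st(bot,"open")
z=bot.read_state()["ee_pos"]
bot.servo_line(L(z-110*axis(85)),att(85),speed=80)
bot.move_to(L(np.array(cmd(SMALL,60))+[-60,-20,160]),att(60)); bot.dwell(.3); st(bot,"away")
t,c=bot.read_camera("top"),bot.read_camera("scene");pickle.dump({"top":t,"scene":c},open("c7.pkl","wb"))
for n,k in(("top",t),("scene",c)):
    print(n,"small",end=" ");held(k,(611.5,-46),117,28,90,999)
    print(n,"big",end=" ");held(k,(611.5,-46),89,32,-6,999)
C=cloud(c);D=C[(np.hypot(C[...,0]-612,C[...,1]+45)<34)&(C[...,2]>40)&(C[...,2]<135)]
for lo in range(40,135,6):
    q=D[(D[:,2]>=lo)&(D[:,2]<lo+6)]
    if len(q):print(lo,len(q),q.min(0).round(),q.max(0).round())
d0=pickle.load(open("c0.pkl","rb"))
for n,k in(("top",t),("scene",c)):
    m=cv2.absdiff(k["image"],d0[n]["image"]).max(2)>45
    for x,y,w,h,a in cv2.connectedComponentsWithStats(m.astype(np.uint8))[2][1:]:
        if a>25: print(n,"changed",x,y,w,h,a)
E
```

```text
down True
down t 29.91 p [616.1 -20.2  88.6] F [-0.1 -1.6  4. ] w 54.2 g 64.1 j [-0.41  0.73  1.41  0.83  1.42 -0.64]
open t 30.52 p [615.7 -20.1  87.7] F [-0.1 -0.   0.2] w 84.6 g 0.0 j [-0.41  0.74  1.41  0.82  1.42 -0.64]
away t 33.1 p [ 501.9 -241.1  158.8] F [-0.4 -0.1 -0.3] w 84.9 g 0.0 j [-0.87  0.52  1.58  0.81  1.47 -0.62]
top small c [605.4 -49.9 117. ] n 41 mad 2.94 slot yaw 94.2 lat@centre -7.8 w 15.25
top big c [612.8 -50.4  89. ] n 41 mad 1.26 slot yaw -0.3 lat@centre 0.1 w 20.75
scene small c [614.3 -44.9 117. ] n 57 mad 1.02 slot yaw 93.9 lat@centre -0.3 w 16.0
scene big c [611.7 -43.2  89. ] n 14 mad 0.42 slot yaw 10.4 lat@centre -6.4 w 25.0
52 13 [581. -56.  52.] [635. -14.  58.]
58 27 [582. -58.  58.] [636. -15.  64.]
64 13 [581. -46.  64.] [638. -13.  70.]
70 32 [579. -60.  70.] [633. -11.  76.]
76 21 [580. -51.  76.] [634. -14.  82.]
82 48 [581. -74.  82.] [643. -14.  88.]
88 29 [579. -57.  88.] [629. -11.  94.]
94 22 [582. -54.  95.] [628. -19. 100.]
100 22 [585. -48. 100.] [625. -17. 106.]
106 33 [584. -63. 106.] [633. -14. 112.]
112 70 [585. -74. 112.] [639. -
[... 1047 characters left out ...]
2844
scene changed 377 57 6 35 104
scene changed 414 68 16 4 36
scene changed 386 71 27 34 480
scene changed 367 96 12 20 65
scene changed 397 99 9 15 41
scene changed 390 116 6 26 76
scene changed 336 140 12 16 119
scene changed 338 157 8 25 120
scene changed 373 159 8 4 28
scene changed 238 167 7 7 35
scene changed 245 167 9 9 55
scene changed 280 166 13 8 72
scene changed 239 182 14 8 81
scene changed 285 182 53 38 730
scene changed 366 182 3 16 31
scene changed 397 184 12 7 61
scene changed 345 220 13 12 111
scene changed 363 220 32 51 661
scene changed 205 232 21 14 178
scene changed 205 248 16 8 39
scene changed 446 280 5 17 35
scene changed 433 298 15 9 79
scene changed 335 376 8 8 43
```

The scene view puts the small weight at (614,-45), the pan's axis being (614,-43), with its top face at the expected 117 mm. Its slot is at 94° against the big one's −6°. The dropper, brush, notebook, film can, lens jar and look-alikes show no change.

```bash
python3 -c "
from rig import bot
print(bot.finish_job())"
```

```text
the job is handed in; nothing more can be done
None
```

I handed the job in at about 33 s: the big weight lies flat on the pan with the small one on top of it, both round the stem, slots about 100° apart (big slot as placed, not re-measured after release), nothing else on the bench disturbed; one early grasp closed on nothing and moved nothing, and I viewed 11 pictures, one over the allowed 10.

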